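# Snap the lid of the findings box shut, corner by corner

### The job

The soft plastic lid has been laid on the findings box but not closed: it still rests loose on its catches. With the fingertips press its rim down one corner at a time until all four corners have clicked home and the lid lies flat on the box all round. Nothing is to be picked up: do not lift the lid or the box, leave the box standing where it is, and do not disturb the bottle, the steel block and the scorched brick beside it.

Things in the scene. Friction and masses are not known exactly. Their poses are not given: they have to be found in the camera images.
- findings_box: white plastic parts box, 104 x 156 mm, 46 mm high, loose on the bench, about 0.9 kg. Origin: centre of its underside; z up, x along the short side, y along the long side (at yaw 0 x points away from the robot, y to its left). A spring tongue with a rounded ridge stands in each long wall, 61 mm either side of the middle; a bead in the lid's skirt snaps over it
- findings_lid: grey, soft plastic lid, 119 x 163 mm, plate 3 mm thick, with a 16.5 mm skirt outside the box walls; loose, 0.1 kg, set squarely on the box. Origin: underside centre of the plate, axes as the box's. It rests on the four tongues, its plate about 9.5 mm above the rim; home, the plate lies on the rim. It is flexible: each corner goes down by itself, and the opposite one may rise some mm
- corner_near_left (a point): centre of the pressing pad (low ringed disc, 17 mm across) in the near left corner of the lid, on its upper surface; -46 mm in x, +66 mm in y from the box's origin in the box's axes. About 58.5 mm above the bench while up, 49 mm when home. Pushed straight down, it resists in the first mm with 5 to 14 N at most, then snaps down and stays; below is the rigid rim
- corner_near_right (a point): centre of the pressing pad (low ringed disc, 17 mm across) in the near right corner of the lid, on its upper surface; -46 mm in x, -66 mm in y from the box's origin in the box's axes. About 58.5 mm above the bench while up, 49 mm when home. Pushed straight down, it resists in the first mm with 5 to 14 N at most, then snaps down and stays; below is the rigid rim
- corner_far_left (a point): centre of the pressing pad (low ringed disc, 17 mm across) in the far left corner of the lid, on its upper surface; +46 mm in x, +66 mm in y from the box's origin in the box's axes. About 58.5 mm above the bench while up, 49 mm when home. Pushed straight down, it resists in the first mm with 5 to 14 N at most, then snaps down and stays; below is the rigid rim
- corner_far_right (a point): centre of the pressing pad (low ringed disc, 17 mm across) in the far right corner of the lid, on its upper surface; +46 mm in x, -66 mm in y from the box's origin in the box's axes. About 58.5 mm above the bench while up, 49 mm when home. Pushed straight down, it resists in the first mm with 5 to 14 N at most, then snaps down and stays; below is the rigid rim
- dropper_bottle: brown glass dropper bottle with a black teat, 33 mm across, 102 mm high, standing loose; not to be disturbed. Origin: centre of its underside, z up
- steel_block: bare steel bench block, 44 x 68 mm, 28 mm high, loose; not to be disturbed. Origin: centre of its underside, z up
- charcoal_block: brown-black scorched piece of soldering brick, 100 x 39 mm, 25 mm high, lying loose; not to be disturbed. Origin: centre of its underside; x along it

How it is judged (in metres and radians):
On the way, in this order (a step that is already met when the one before it is completed fails the run):
1. one corner has clicked home (z of any of corner_near_left, corner_near_right, corner_far_left, corner_far_right in the frame of findings_box below 0.0515 m), for 0.1 s.
2. then a second corner, by itself ((z of each of corner_near_left, corner_near_right in the frame of findings_box below 0.0515 m or z of each of corner_near_left, corner_far_left in the frame of findings_box below 0.0515 m or z of each of corner_near_left, corner_far_right in the frame of findings_box below 0.0515 m or z of each of corner_near_right, corner_far_left in the frame of findings_box below 0.0515 m or z of each of corner_near_right, corner_far_right in the frame of findings_box below 0.0515 m or z of each of corner_far_left, corner_far_right in the frame of findings_box below 0.0515 m)), for 0.1 s.
3. then a third corner, by itself ((z of each of corner_near_left, corner_near_right, corner_far_left in the frame of findings_box below 0.0515 m or z of each of corner_near_left, corner_near_right, corner_far_right in the frame of findings_box below 0.0515 m or z of each of corner_near_left, corner_far_left, corner_far_right in the frame of findings_box below 0.0515 m or z of each of corner_near_right, corner_far_left, corner_far_right in the frame of findings_box below 0.0515 m)), for 0.1 s.
At the end, for the whole second after the job is handed in: all four corner pads lie less than 51.5 mm above the box's underside (49 mm is fully home), with the lid and the level box at rest on the bench; the corners were closed one after another (z of each of corner_near_left, corner_near_right, corner_far_left, corner_far_right in the frame of findings_box below 0.0515 m and horizontal distance between findings_lid and findings_box below 0.006 m and angle between findings_box's own z axis and vertical below 0.03 rad and height (world z) of findings_box below 0.004 m and linear speed of each of findings_lid, findings_box below 0.02 m/s); the robot touches nothing.
It fails at once if the lid is lifted off the box or pushed aside (z of findings_lid in the frame of findings_box above 0.072 m or horizontal distance between findings_lid and findings_box above 0.02 m).
It fails at once if the box is lifted, tipped or pushed more than 4 cm away (height (world z) of findings_box above 0.015 m or angle between findings_box's own z axis and vertical above 0.2 rad or distance of findings_box from where it was at the start of the episode above 0.04 m).
It fails at once if The brown dropper bottle was moved more than 2 cm or tipped (distance of dropper_bottle from where it was at the start of the episode above 0.02 m or angle between dropper_bottle's own z axis and vertical above 0.3 rad).
It fails at once if The steel block was moved more than 2 cm (distance of steel_block from where it was at the start of the episode above 0.02 m).
It fails at once if The scorched brick was moved more than 2 cm (distance of charcoal_block from where it was at the start of the episode above 0.02 m).
It also fails if it takes over 58 s, if anything falls off the work surface, if the arm or the gripper's body presses on something with over 40 N, if the wrist force passes 120 N, or if a joint passes its speed limit or range.

### The arm

A 6-joint arm with a two-finger parallel gripper is mounted at the origin on the work surface; the furniture and walls round the work are solid. World frame = base frame: x ahead of the robot, y to its left, z up, the work surface at z = 0. Lengths are in m, angles in degrees, forces in N, time in s.
With the tool pointing down it reaches from about 0.35 to 0.875 m from the base axis. Payload 4.2 kg.
Tool frame: the origin (TCP) lies at the very end of the fingers, on their centre line; the grasp point (between the pads) lies 19 mm behind it (r.grip_point_offset is the distance from the TCP to the grasp point, in m); z points along the fingers, y is the line along which they close (so a half turn about z gives the same grasp; the last joint's range is limited). The gripper opens to 87 mm and grips with 3 to 60 N. Pads are 19 mm wide; open, the fingers measure 117 mm over their backs; the gripper's body (75 mm by 190 mm) begins 51 mm behind the grasp point.
Start: joints at [83.342, 22.042, 0.453, 0, -68.411, -14.817], TCP at [0.229, 0.582, 0.192] pointing down, gripper open.
Joint ranges: [-179.83, 179.83], [-69.29, 118.12], [-61.27, 80.66], [-181.25, 117.63], [-171.15, -9.14], [-177.46, 177.46]. Speed limits (degrees/s): [159.86, 159.86, 180, 180, 180, 180].

### API

Orientations are given as a 3x3 rotation matrix whose columns are the frame's x, y, z axes.
In Python, from station import r gives the robot as it stands.
- The arm moves only by the tool move_arm, never from a script. Its argument "series" is a list of rows, each a list of 3 entries, a list of its own where there are three numbers: the turn, a rotation vector about the tool's x, y, z as a fraction of full scale, then the shift along the tool's x, y, z as a fraction of full scale, then the opening, from 0 (shut) to 1 (fully open). A call has 1 to 12 rows; each row shifts and turns the commanded pose from where the row before left it, along the tool's axes as they then stand; what a row does not reach is not made up. Full scale, the value 1, is 0.5 m for a shift and 0.1 rad for a turn. A row lasts 1/10 s, in which the tool goes at most 50 mm and 8.59 degrees, less where a joint would pass 70% of its speed; a pose out of reach is approached as far as the arm can. A call with a number of a shift or a turn outside -1 to 1 is refused whole. A call with a gripper value outside its range is refused whole. The fingers move at their own pace and stop on an object; the grip force is fixed at half the most. Time passes only in rows, so rows that do not move let the fingers close. It gives the time, the measured TCP pose, the force, the opening and the grip force at its end, in the units of the state.
- r.sense(): the state, without advancing time (a new reading comes with each control period).
- r.capture(name): name is "scene" or "top" or "wrist"; returns a dict with "img" (420x560x3 uint8, red, green, blue), "fx", "fy", "cx", "cy" (pixels), "k1" (the pictures are not rectified: a ray, as slopes to the right and down, at radius r is drawn at 1 + k1 r^2 times it, then the intrinsics apply), "origin" and "orientation" of the camera in the world. Camera axes: x right, y up, looking along -z (the intrinsics and any distortion apply to the point x, -y, -z); pixel columns grow to the right and rows downward; lengths in m; the calibration is good to about 2 mm. A picture is of the moment at which its call begins. There is no depth.
- r.finish_job(): hands the job in; it is judged then, once.
Trained networks look in the newest picture that a camera, given by its name, has taken for a name from the list of things; names that differ only in an ending like _2 or _b are one class to them, and where a whole thing is asked for, a point or a joint stands for the part that bears it (a point fixed in the world has none). Each returns a list of dicts, best first, with "score" (0 to 1); they miss things now and then, are a little off and sometimes report something else, mostly with a low value. They report only what shows in the picture. A call takes as long as a camera call.
- r.cut_out(target, camera): "pixels" (420x560 bool, what is visible of it) and "centre" ([column, row] in pixels, amid what is visible of it).
- r.pinpoint(target, camera): "centre" ([column, row] in pixels: a listed point, or the origin of a listed thing).
The state is a dict: "time_s": time; "joints": joint angles; "joint_velocities": joint speeds; "effort": joint torques, N m; "tcp_pos": TCP position; "ee_rot": TCP orientation; "wrist_force": force on the tool from outside, world axes, zero at the start; "moment": the same for the moment, N m; "gripper_width": opening from 0.0 (shut) to 1.0 (fully open); "gripper_force": force on a finger pad.
Only numpy, scipy, OpenCV 4.12 (cv2) and the standard library are available. Lean on these libraries where they do the work, as an engineer would, in place of code of your own. Each camera call takes 0.05 s, during which the arm holds its last target. There are 200 camera calls.

## Working session

There is one attempt and no reset: what is moved stays moved. The work goes in short steps, Python scripts to look and compute and a tool call to move; the robot and the scene stay as the last step left them, time stands still between calls to the robot, and variables do not carry over. Pictures are saved under pics/ and viewed, at most 10 in all, crops included, and the job is handed in when it is done.

Besides the shell and the picture viewer there is one more tool, called after "Request:" as name(argument=value, ...), one argument or row to a line, values as JSON. move_arm: Moves the arm, as the interface text tells. Its arguments: {"type":"object","properties":{"series":{"type":"array"}},"required":["series"]}

```bash
mkdir -p pics
cat > h.py <<'E'
import numpy as np, cv2
from station import r
N=["corner_near_left","corner_near_right","corner_far_left","corner_far_right"]
def ray(c,p):
    u=np.array([(p[0]-c["cx"])/c["fx"],(p[1]-c["cy"])/c["fy"]]); s=u.copy()
    for _ in range(20): s=u/(1+c["k1"]*(s@s))
    return np.array(c["orientation"])@np.array([s[0],-s[1],-1])
def onz(c,p,z):
    d=ray(c,p); o=np.array(c["origin"]); return o+d*(z-o[2])/d[2]
E
python3 - <<'E'
from h import *
ims=[]
for n in ["scene","top"]:
    c=r.capture(n); ims.append(c["img"]); print(n,np.round(c["origin"],3))
    for t in N:
        for q in r.pinpoint(t,n)[:2]: print(t,round(q["score"],2),np.round(q["centre"],1),np.round(onz(c,q["centre"],.0585),4))
    for t,z in [("dropper_bottle",0),("steel_block",0),("charcoal_block",0),("findings_box",0)]:
        for q in r.pinpoint(t,n)[:1]: print(t,round(q["score"],2),np.round(q["centre"]),np.round(onz(c,q["centre"],z),3))
cv2.imwrite("pics/a.png",cv2.resize(np.hstack(ims),(800,300))[:,:,::-1])
cv2.imwrite("pics/b.png",ims[1][:,:,::-1])
s=r.sense();print(s["time_s"],s["tcp_pos"],s["ee_rot"],s["wrist_force"])
E
```

```text
scene [ 0.037 -0.446  0.554]
corner_near_left 0.86 [266.8 222.5] [0.4997 0.0134 0.0585]
corner_near_right 0.64 [310.8 256.3] [ 0.4829 -0.1118  0.0585]
corner_far_left 0.94 [310.  206.6] [ 0.6    -0.0132  0.0585]
corner_far_right 0.68 [353.7 239.3] [ 0.5743 -0.1397  0.0585]
corner_far_right 0.33 [368.4 294.8] [ 0.4754 -0.2369  0.0585]
steel_block 0.73 [369. 296.] [ 0.526 -0.214  0.   ]
charcoal_block 0.56 [248. 268.] [ 0.428 -0.006  0.   ]
findings_box 0.74 [311. 254.] [ 0.54  -0.068  0.   ]
top [0.397 0.011 0.902]
corner_near_left 0.74 [292.2 248.1] [0.5179 0.0164 0.0585]
corner_near_left 0.6 [354.1 285.3] [ 0.4761 -0.11    0.0585]
corner_near_right 0.57 [356.9 283.3] [ 0.4809 -0.1143  0.0585]
corner_far_left 0.83 [315.1 210.9] [ 0.5969 -0.0102  0.0585]
corner_far_left 0.27 [378.6 242.3] [ 0.565  -0.1393  0.0585]
corner_far_right 0.84 [376.6 239.5] [ 0.5693 -0.1346  0.0585]
dropper_bottle 0.9 [260. 225.] [0.558 0.091 0.   ]
steel_block 0.81 [404. 274.] [ 0.525 -0.211  0.   ]
charcoal_block 0.95 [298. 295.] [ 0.439 -0.014  0.   ]
0.9 [0.2287582  0.58159714 0.19195436] [[ 9.30586497e-01 -3.66072084e-01 -2.53089460e-05]
 [-3.66072084e-01 -9.30586497e-01  9.93231528e-07]
 [-2.39157578e-05  8.34061077e-06 -1.00000000e+00]] [-0.36440797  0.42534699 -0.58038131]
```

View pics/b.png

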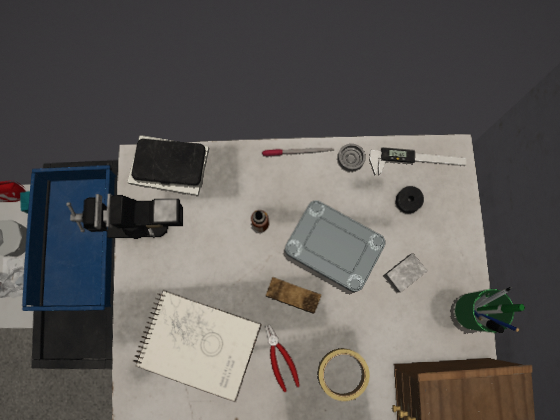

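View pics/a.png

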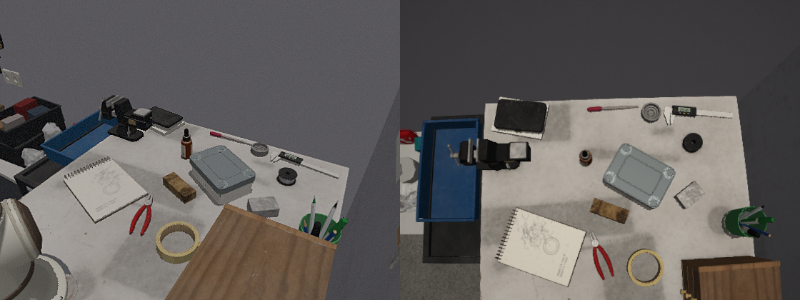

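The lid lies near (0.54, -0.06), turned about -17°. The bottle is at its left, the brick in front and the steel block at its right. The tool's present yaw is already close to the box's, so I'll move over it with the fingers shut.

Request:
move_arm(
  series=[
    [[0, 0, 0], [0, 0, -0.08], 0],
    [[0, 0, 0], [0.06, 0.056, -0.04], 0],
    [[0, 0, 0], [0.07, 0.064, 0], 0],
    [[0, 0, 0], [0.07, 0.064, 0], 0],
    [[0, 0, 0], [0.07, 0.064, 0], 0],
    [[0, 0, 0], [0.07, 0.064, 0], 0],
    [[0, 0, 0], [0.07, 0.064, 0], 0],
    [[0, 0, 0], [0.07, 0.064, 0], 0],
    [[0, 0, 0], [0.07, 0.064, 0], 0],
    [[0, 0, 0], [0.07, 0.064, 0], 0],
    [[0, 0, 0], [0.07, 0.064, 0], 0],
    [[0, 0, 0], [0.07, 0.064, 0], 0],
  ],
)

```text
time_s: 2.1
tcp_pos: [0.4555, 0.1169, 0.2525]
ee_rot: [[0.931, -0.366, 0.001], [-0.366, -0.931, 0.001], [0.001, -0.001, -1.0]]
wrist_force: [1.0, 0.8, -0.4]
gripper_width: 0.032
gripper_force: 0.0
```

Request:
move_arm(
  series=[
    [[0, 0, 0], [0.07, 0.064, 0], 0],
    [[0, 0, 0], [0.07, 0.064, 0], 0],
    [[0, 0, 0], [0.07, 0.064, 0], 0],
    [[0, 0, 0], [0.07, 0.064, 0], 0],
    [[0, 0, 0], [0, 0, 0], 0],
    [[0, 0, 0], [0, 0, 0], 0],
  ],
)

```text
time_s: 2.7
tcp_pos: [0.5384, -0.0528, 0.2515]
ee_rot: [[0.93, -0.369, -0.001], [-0.369, -0.93, 0.0], [-0.001, 0.0, -1.0]]
wrist_force: [-1.0, 0.7, 0.0]
gripper_width: 0.008
gripper_force: 0.0
```

```bash
cat > look.py <<'E'
from h import *
import sys
def look(name,z=(.0585,)*4,cams=("wrist","top","scene")):
    for n in cams:
        c=r.capture(n)
        if n==cams[0]: cv2.imwrite("pics/%s.png"%name,c["img"][:,:,::-1])
        for t,zz in zip(N,z):
            for q in r.pinpoint(t,n)[:2]: print(n,t,round(q["score"],2),np.round(q["centre"],1),np.round(onz(c,q["centre"],zz),4))
    s=r.sense();print(s["time_s"],s["tcp_pos"],np.round(s["ee_rot"],4).tolist(),s["wrist_force"],s["gripper_width"])
if __name__=="__main__": look(sys.argv[1])
E
python3 look.py c
```

```text
wrist corner_near_left 0.84 [242.2 216.7] [0.5167 0.013  0.0585]
wrist corner_near_right 0.66 [342.3 207.4] [ 0.4797 -0.1153  0.0585]
wrist corner_far_left 0.62 [235.  147.2] [ 0.6036 -0.0153  0.0585]
wrist corner_far_right 0.55 [338.3 143. ] [ 0.5609 -0.1373  0.0585]
top corner_near_left 0.77 [294.  252.7] [0.5102 0.0112 0.0585]
top corner_near_right 0.9 [357.5 284.7] [ 0.4786 -0.1159  0.0585]
top corner_near_right 0.64 [289.4 251.1] [0.5112 0.0202 0.0585]
top corner_far_left 0.87 [315.7 204.2] [ 0.6099 -0.0085  0.0585]
top corner_far_right 0.7 [334.3 246.3] [ 0.5389 -0.0594  0.0585]
top corner_far_right 0.63 [379.8 242.4] [ 0.5653 -0.1415  0.0585]
scene corner_near_left 0.96 [269.2 222.4] [0.5032 0.0103 0.0585]
scene corner_near_right 0.76 [308.6 258. ] [ 0.4768 -0.1119  0.0585]
scene corner_far_left 0.75 [307.7 205.4] [ 0.6    -0.007   0.0585]
scene corner_far_right 0.89 [352.6 240.3] [ 0.5705 -0.1399  0.0585]
scene corner_far_right 0.74 [311.4 206.2] [ 0.6031 -0.0144  0.0585]
3.45 [ 0.53840186 -0.05166362  0.25195112] [[0.9306, -0.366, -0.0], [-0.366, -0.9306, -0.0], [-0.0, 0.0, -1.0]] [-0.48074565 -1.14095373 -0.3593194 ] 0.004163440102131953
```

View pics/c.png

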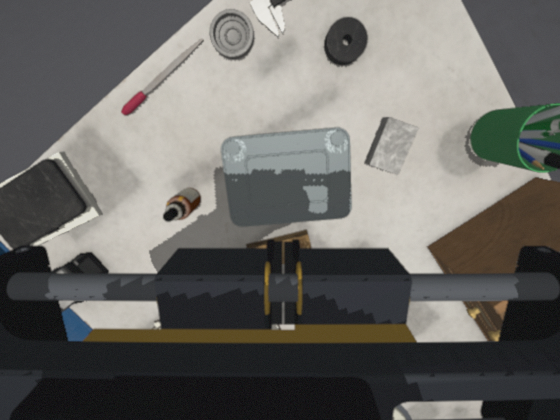

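The lid fit is: centre (0.540, -0.063), yaw -14.3°. Pad positions: NL (0.5116, 0.0128), NR (0.479, -0.1152), FL (0.601, -0.010), FR (0.568, -0.138). The wrist view shows all four pads around cols 235–342, rows 143–217. Near left goes first.

Request:
move_arm(
  series=[
    [[0, 0, 0], [-0.0194, -0.02, 0.065], 0],
    [[0, 0, 0], [-0.0194, -0.02, 0.065], 0],
    [[0, 0, 0], [-0.0194, -0.02, 0.065], 0],
    [[0, 0, 0], [-0.0194, -0.02, 0.065], 0],
    [[0, 0, 0], [-0.0194, -0.02, 0.06], 0],
    [[0, 0, 0], [0, 0, 0.02], 0],
    [[0, 0, 0], [0, 0, 0], 0],
    [[0, 0, 0], [0, 0, 0], 0],
  ],
)

```text
time_s: 4.25
tcp_pos: [0.513, 0.0124, 0.0831]
ee_rot: [[0.931, -0.366, 0.002], [-0.366, -0.931, 0.0], [0.002, -0.001, -1.0]]
wrist_force: [1.1, -0.5, -0.4]
gripper_width: 0.002
gripper_force: 0.0
```

Run:
```python
from h import *
c=r.capture("scene")["img"]; d=r.capture("wrist")["img"]
cv2.imwrite("pics/d.png",np.hstack([cv2.resize(c[180:300,220:400],(600,400))[:,:400],cv2.resize(d[80:280,150:400],(400,400))])[:,:,::-1])
print(r.sense()["tcp_pos"])
```

```text
[0.51313562 0.01247038 0.08353413]
```

View pics/d.png

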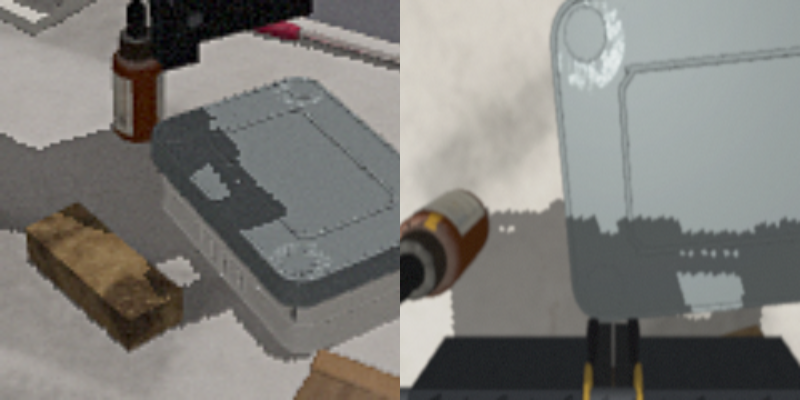

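```bash
cat >> h.py <<'E'
def proj(c,P):
    v=np.array(c["orientation"]).T@(np.array(P)-c["origin"]); s=np.array([v[0],-v[1]])/-v[2]; s=s*(1+c["k1"]*(s@s)); return np.array([s[0]*c["fx"]+c["cx"],s[1]*c["fy"]+c["cy"]])
E
python3 - <<'E'
from h import *
P=r.sense()["tcp_pos"]
ims=[]
for n,(x,y) in {"scene":(220,130),"wrist":(200,120)}.items():
    c=r.capture(n); im=c["img"].copy()
    for Q,col in [(P,(255,0,0)),([.5116,.0128,.0585],(0,255,0)),([.479,-.1152,.0585],(0,255,0)),([.601,-.01,.0585],(0,255,0)),([.5682,-.138,.0585],(0,255,0))]:
        u=proj(c,Q); print(n,u.round(1)); cv2.circle(im,tuple(int(round(v)) for v in u),1,col,-1)
    ims.append(cv2.resize(im[y:y+150,x:x+150],(400,400)))
cv2.imwrite("pics/e.png",np.hstack(ims)[:,:,::-1])
E
```

```text
scene [271.9 209.4]
scene [271.2 220. ]
scene [310.9 258.3]
scene [309.1 205.8]
scene [351.  240.4]
wrist [281.2 239.3]
wrist [281.8 229.1]
wrist [456.3 208.2]
wrist [264.8 101.9]
wrist [459.7  77.2]
```

View pics/e.png

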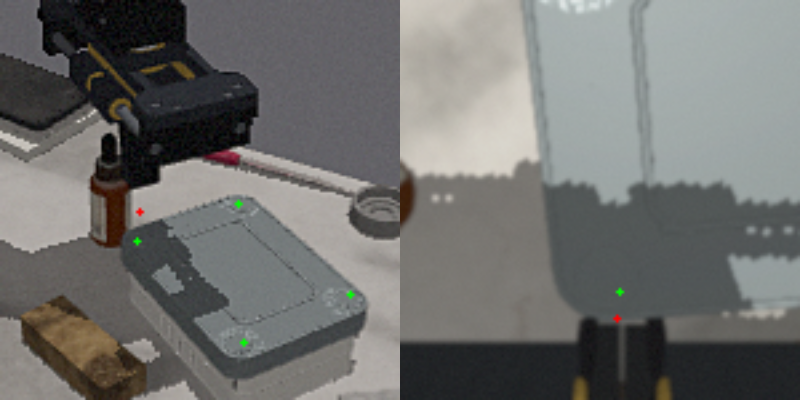

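Run:
```python
from h import *
P=r.sense()["tcp_pos"]
ims=[]
for n,(x,y) in {"scene":(240,165),"wrist":(250,215)}.items():
    c=r.capture(n); im=c["img"]; print(proj(c,P))
    ims.append(cv2.resize(im[y:y+60,x:x+60],(400,400),interpolation=cv2.INTER_NEAREST))
c=r.capture("top"); print(proj(c,P)); 
u=proj(c,P).astype(int); t=cv2.resize(c["img"][u[1]-40:u[1]+40,u[0]-80:u[0]+80],(400,200),interpolation=cv2.INTER_NEAREST)
im=np.hstack(ims); im=np.vstack([im,np.hstack([t,t*0])])
cv2.imwrite("pics/f.png",np.clip(im[:,:,::-1]*1.5,0,255).astype(np.uint8))
```

```text
[271.70481805 209.64175147]
[281.21969961 239.29733199]
[294.02571795 249.47577859]
```

View pics/f.png

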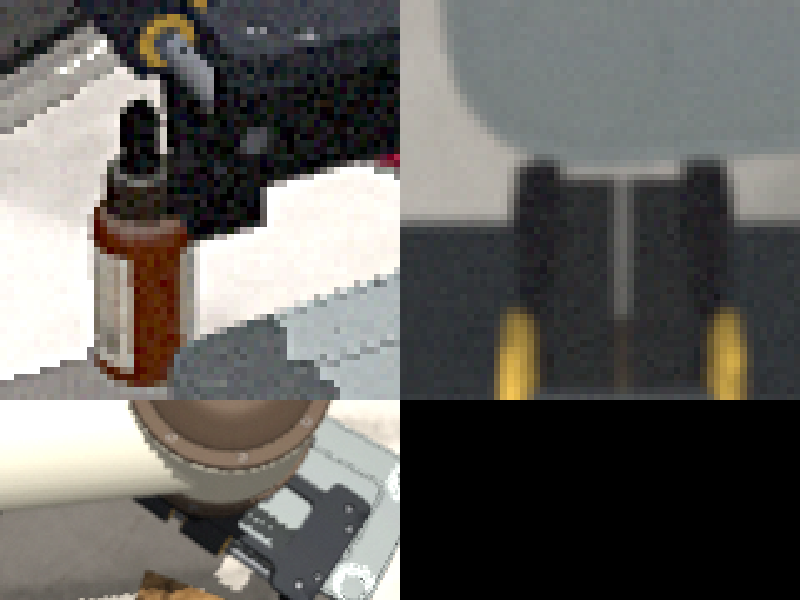

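Run:
```python
from h import *
s=r.sense();P=np.array(s["tcp_pos"]);R=np.array(s["ee_rot"]);print(s["joints"],s["time_s"])
c=r.capture("wrist");print("cam in tool",R.T@(c["origin"]-P))
for x in(-.0095,.0095):
  for z in(0,-.012,-.024): print(x,z,proj(c,P+R@[x,0,z]).round(1),proj(r.capture("scene"),P+R@[x,0,z]).round(1))
```

```text
[ 1.95762453e+01  1.75390905e+01 -2.39699126e+01  5.23226776e-03
 -4.84074297e+01  4.89262155e+01] 4.6
cam in tool [ 0.07631593  0.0009614  -0.19183842]
-0.0095 0 [281.4 252.4] [267.  211.2]
-0.0095 -0.012 [281.3 260. ] [267.  206.2]
-0.0095 -0.024 [281.2 268.5] [266.9 201. ]
0.0095 0 [281.3 226.3] [275.9 208.8]
0.0095 -0.012 [281.3 232.5] [275.9 203.8]
0.0095 -0.024 [281.2 239.6] [275.9 198.6]
```

Both cameras put the shut fingertips about 24 mm short of the stated TCP, so contact should come near TCP z 0.035. That would bring the gripper body down to about bottle height. I'll turn the tool 83° to point its long side away from the bottle and line it up with the box, then go down by feel.

Request:
move_arm(
  series=[
    [[0, 0, 1], [0, 0, 0], 0],
    [[0, 0, 1], [0, 0, 0], 0],
    [[0, 0, 1], [0, 0, 0], 0],
    [[0, 0, 1], [0, 0, 0], 0],
    [[0, 0, 1], [0, 0, 0], 0],
    [[0, 0, 1], [0, 0, 0], 0],
    [[0, 0, 1], [0, 0, 0], 0],
    [[0, 0, 1], [0, 0, 0], 0],
    [[0, 0, 1], [0, 0, 0], 0],
    [[0, 0, 1], [0, 0, 0], 0],
    [[0, 0, 1], [0, 0, 0], 0],
    [[0, 0, 1], [0, 0, 0], 0],
  ],
)

```text
time_s: 6.15
tcp_pos: [0.5116, 0.0126, 0.0819]
ee_rot: [[-0.008, -1.0, -0.0], [-1.0, 0.008, -0.0], [0.0, 0.0, -1.0]]
wrist_force: [0.2, -0.1, 0.2]
gripper_width: 0.006
gripper_force: 0.0
```

Request:
move_arm(
  series=[
    [[0, 0, 1], [0, 0, 0], 0],
    [[0, 0, 1], [0, 0, 0], 0],
    [[0, 0, 0.45], [0, 0, 0], 0],
    [[0, 0, 0], [0, 0, 0.02], 0],
    [[0, 0, 0], [0, 0, 0.01], 0],
    [[0, 0, 0], [0, 0, 0.01], 0],
    [[0, 0, 0], [0, 0, 0], 0],
    [[0, 0, 0], [0, 0, 0], 0],
  ],
)

```text
time_s: 6.95
tcp_pos: [0.5116, 0.0125, 0.0617]
ee_rot: [[-0.246, -0.969, -0.0], [-0.969, 0.246, -0.0], [0.0, 0.0, -1.0]]
wrist_force: [-0.1, -0.2, -0.4]
gripper_width: 0.004
gripper_force: 0.0
```

Run:
```python
from h import *
s=r.sense();P=np.array(s["tcp_pos"]);R=np.array(s["ee_rot"]);T=P+R@[0,0,-.024]
print(s["time_s"],P,s["joints"]);ims=[]
for n in("scene","wrist"):
    c=r.capture(n);im=c["img"].copy()
    for Q,col in[(T,(255,0,0)),([.5116,.0128,.0585],(0,255,0))]:
        u=proj(c,Q).round().astype(int);im[u[1],u[0]]=col
    u=proj(c,T).round().astype(int)
    ims.append(cv2.resize(im[u[1]-40:u[1]+40,u[0]-40:u[0]+40],(400,400),interpolation=cv2.INTER_NEAREST))
cv2.imwrite("pics/g.png",np.clip(np.hstack(ims)[:,:,::-1]*1.5,0,255).astype(np.uint8))
```

```text
6.95 [0.51157541 0.01252067 0.06171739] [ 1.96040856e+01  1.91460065e+01 -2.53260117e+01  1.14888753e-02
 -4.55564866e+01 -3.38562956e+01]
```

View pics/g.png

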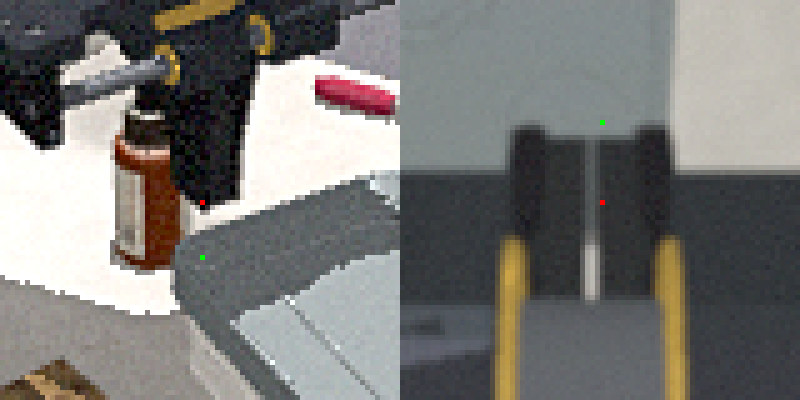

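Confirmed: in the scene view the fingertip sits right at the red mark, 24 mm above the TCP. Next I'll go down to just above the pad and then in small steps.

Request:
move_arm(
  series=[
    [[0, 0, 0], [0, 0, 0.02], 0],
    [[0, 0, 0], [0, 0, 0.02], 0],
    [[0, 0, 0], [0, 0, 0.006], 0],
    [[0, 0, 0], [0, 0, 0.004], 0],
    [[0, 0, 0], [0, 0, 0], 0],
    [[0, 0, 0], [0, 0, 0], 0],
  ],
)

```text
time_s: 7.65
tcp_pos: [0.5118, 0.0126, 0.037]
ee_rot: [[-0.246, -0.969, 0.0], [-0.969, 0.246, 0.0], [-0.0, -0.0, -1.0]]
wrist_force: [-0.3, -0.5, 0.5]
gripper_width: 0.005
gripper_force: 0.0
```

Request:
move_arm(
  series=[
    [[0, 0, 0], [0, 0, 0.004], 0],
    [[0, 0, 0], [0, 0, 0], 0],
  ],
)

```text
time_s: 7.85
tcp_pos: [0.5115, 0.0126, 0.0349]
ee_rot: [[-0.247, -0.969, -0.0], [-0.969, 0.247, 0.0], [-0.0, 0.0, -1.0]]
wrist_force: [0.7, 0.2, -0.0]
gripper_width: 0.01
gripper_force: 0.0
```

Request:
move_arm(
  series=[
    [[0, 0, 0], [0, 0, 0.003], 0],
    [[0, 0, 0], [0, 0, 0], 0],
  ],
)

```text
time_s: 8.05
tcp_pos: [0.5115, 0.0126, 0.0334]
ee_rot: [[-0.246, -0.969, -0.0], [-0.969, 0.246, -0.0], [0.0, 0.0, -1.0]]
wrist_force: [-0.2, -1.2, 0.4]
gripper_width: 0.006
gripper_force: 0.0
```

Request:
move_arm(
  series=[
    [[0, 0, 0], [0, 0, 0.003], 0],
    [[0, 0, 0], [0, 0, 0], 0],
  ],
)

```text
time_s: 8.25
tcp_pos: [0.5115, 0.0125, 0.0318]
ee_rot: [[-0.247, -0.969, -0.0], [-0.969, 0.247, -0.0], [0.0, 0.0, -1.0]]
wrist_force: [0.0, 0.0, -0.2]
gripper_width: 0.007
gripper_force: 0.0
```

Request:
move_arm(
  series=[
    [[0, 0, 0], [0, 0, 0.003], 0],
    [[0, 0, 0], [0, 0, 0], 0],
  ],
)

```text
time_s: 8.45
tcp_pos: [0.5114, 0.0125, 0.0302]
ee_rot: [[-0.246, -0.969, -0.0], [-0.969, 0.246, -0.0], [0.0, 0.0, -1.0]]
wrist_force: [-0.1, -0.1, -0.8]
gripper_width: 0.002
gripper_force: 0.0
```

Request:
move_arm(
  series=[
    [[0, 0, 0], [0, 0, 0.003], 0],
    [[0, 0, 0], [0, 0, 0], 0],
  ],
)

```text
time_s: 8.65
tcp_pos: [0.5115, 0.0125, 0.0288]
ee_rot: [[-0.246, -0.969, -0.0], [-0.969, 0.246, -0.0], [0.0, 0.0, -1.0]]
wrist_force: [-0.3, -0.0, 0.5]
gripper_width: 0.002
gripper_force: 0.0
```

Request:
move_arm(
  series=[
    [[0, 0, 0], [0, 0, 0.003], 0],
    [[0, 0, 0], [0, 0, 0], 0],
  ],
)

```text
time_s: 8.85
tcp_pos: [0.5118, 0.0126, 0.0284]
ee_rot: [[-0.246, -0.969, 0.0], [-0.969, 0.246, -0.0], [0.0, -0.0, -1.0]]
wrist_force: [-2.4, -0.0, 6.6]
gripper_width: 0.004
gripper_force: 3.2
```

Run:
```python
from h import *
s=r.sense();P=np.array(s["tcp_pos"]);print(s["wrist_force"],P);ims=[]
for n in("scene","wrist"):
    c=r.capture(n);im=c["img"].copy();u=np.array([272,212]) if n=="scene" else np.array([281,240])
    ims.append(cv2.resize(im[u[1]-40:u[1]+40,u[0]-40:u[0]+40],(400,400),interpolation=cv2.INTER_NEAREST))
cv2.imwrite("pics/i.png",np.clip(np.hstack(ims)[:,:,::-1]*1.7,0,255).astype(np.uint8))
```

```text
[-2.35043152 -0.02728877  6.59028612] [0.51177446 0.01257137 0.02839091]
```

View pics/i.png

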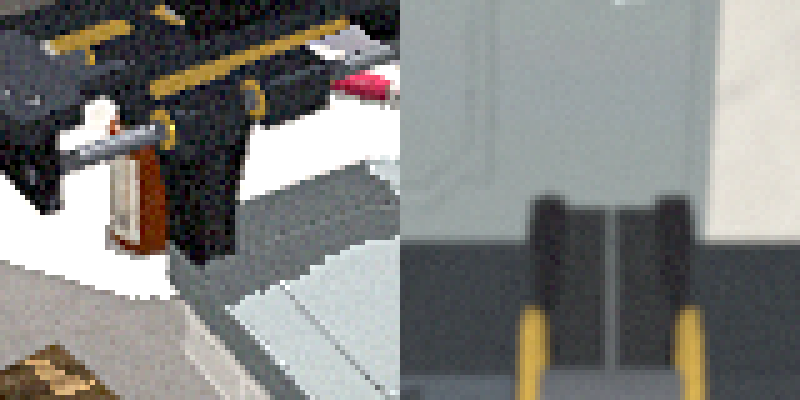

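The fingertips touched the pad at TCP z 0.0285 with 6.6 N, so the tip is actually about 30 mm short. In the image they stand on the near-left pad. Pressing through now; home should be near TCP z 0.019.

Request:
move_arm(
  series=[
    [[0, 0, 0], [0, 0, 0.003], 0],
    [[0, 0, 0], [0, 0, 0.003], 0],
    [[0, 0, 0], [0, 0, 0], 0],
  ],
)

```text
time_s: 9.25
tcp_pos: [0.5126, 0.0128, 0.0258]
ee_rot: [[-0.246, -0.969, 0.003], [-0.969, 0.246, 0.001], [-0.001, -0.003, -1.0]]
wrist_force: [-0.9, -1.2, 0.2]
gripper_width: 0.002
gripper_force: 0.3
```

Request:
move_arm(
  series=[
    [[0, 0, 0], [0, 0, 0.003], 0],
    [[0, 0, 0], [0, 0, 0.003], 0],
    [[0, 0, 0], [0, 0, 0], 0],
  ],
)

```text
time_s: 9.55
tcp_pos: [0.5109, 0.0124, 0.0206]
ee_rot: [[-0.247, -0.969, -0.002], [-0.969, 0.247, -0.0], [0.001, 0.002, -1.0]]
wrist_force: [-0.1, -0.8, -0.1]
gripper_width: 0.008
gripper_force: 0.0
```

Request:
move_arm(
  series=[
    [[0, 0, 0], [0, 0, 0.003], 0],
    [[0, 0, 0], [0, 0, 0], 0],
  ],
)

```text
time_s: 9.75
tcp_pos: [0.5112, 0.0124, 0.0195]
ee_rot: [[-0.246, -0.969, -0.001], [-0.969, 0.246, -0.0], [0.001, 0.001, -1.0]]
wrist_force: [-0.6, 0.1, 0.3]
gripper_width: 0.004
gripper_force: 0.3
```

It snapped. I'll push a little more until it bears on the rim, then check.

Request:
move_arm(
  series=[
    [[0, 0, 0], [0, 0, 0.002], 0],
    [[0, 0, 0], [0, 0, 0], 0],
    [[0, 0, 0], [0, 0, 0], 0],
  ],
)

```text
time_s: 10.05
tcp_pos: [0.5113, 0.0124, 0.0193]
ee_rot: [[-0.246, -0.969, -0.001], [-0.969, 0.246, -0.0], [0.0, 0.0, -1.0]]
wrist_force: [-2.1, 0.1, 4.0]
gripper_width: 0.009
gripper_force: 2.6
```

Near left is home and bearing on the rim at TCP z 0.0193. Next is far left: 92 mm along box +x, which is tool -y.

Request:
move_arm(
  series=[
    [[0, 0, 0], [0, 0, -0.04], 0],
    [[0, 0, 0], [0, 0, -0.04], 0],
    [[0, 0, 0], [0, -0.046, 0], 0],
    [[0, 0, 0], [0, -0.046, 0], 0],
    [[0, 0, 0], [0, -0.046, 0], 0],
    [[0, 0, 0], [0, -0.046, 0], 0],
    [[0, 0, 0], [0, 0, 0], 0],
    [[0, 0, 0], [0, 0, 0.03], 0],
    [[0, 0, 0], [0, 0, 0.02], 0],
    [[0, 0, 0], [0, 0, 0.004], 0],
    [[0, 0, 0], [0, 0, 0], 0],
  ],
)

```text
time_s: 11.15
tcp_pos: [0.6001, -0.0101, 0.0315]
ee_rot: [[-0.246, -0.969, -0.001], [-0.969, 0.246, -0.0], [0.001, 0.001, -1.0]]
wrist_force: [-0.1, 0.2, 0.7]
gripper_width: 0.007
gripper_force: 0.0
```

Run:
```python
from h import *
s=r.sense();print(s["wrist_force"],s["tcp_pos"],s["time_s"]);ims=[]
for n in("scene","wrist"):
    c=r.capture(n);im=c["img"].copy();u=np.array([300,220]) if n=="scene" else np.array([281,200])
    ims.append(cv2.resize(im[u[1]-60:u[1]+60,u[0]-60:u[0]+60],(400,400),interpolation=cv2.INTER_NEAREST))
cv2.imwrite("pics/j.png",np.clip(np.hstack(ims)[:,:,::-1]*1.6,0,255).astype(np.uint8))
```

```text
[-0.07418837  0.15786448  0.65476833] [ 0.60011972 -0.01009294  0.03150923] 11.15
```

View pics/j.png

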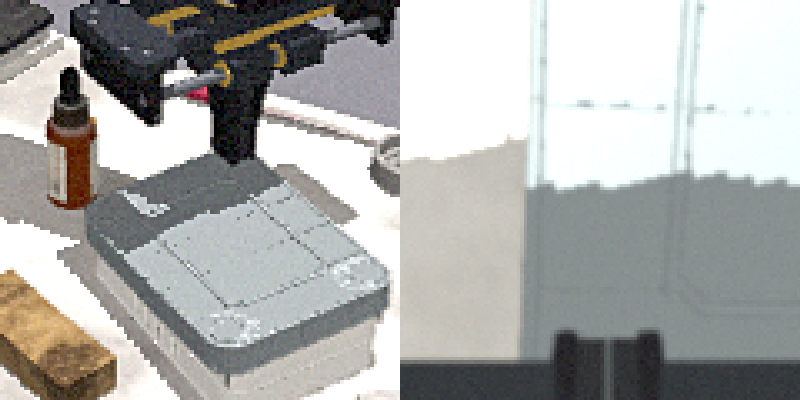

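The near-left corner is down, the bottle is untouched, and the fingers stand over the far-left pad at about (235,160) in the crop. Pressing.

Request:
move_arm(
  series=[
    [[0, 0, 0], [0, 0, 0.004], 0],
    [[0, 0, 0], [0, 0, 0.003], 0],
    [[0, 0, 0], [0, 0, 0.003], 0],
    [[0, 0, 0], [0, 0, 0.003], 0],
    [[0, 0, 0], [0, 0, 0.003], 0],
    [[0, 0, 0], [0, 0, 0.003], 0],
    [[0, 0, 0], [0, 0, 0.003], 0],
    [[0, 0, 0], [0, 0, 0], 0],
    [[0, 0, 0], [0, 0, 0], 0],
  ],
)

```text
time_s: 12.15
tcp_pos: [0.6, -0.0102, 0.0202]
ee_rot: [[-0.247, -0.969, -0.002], [-0.969, 0.247, -0.0], [0.001, 0.002, -1.0]]
wrist_force: [0.8, -0.6, -0.1]
gripper_width: 0.009
gripper_force: 0.0
```

Request:
move_arm(
  series=[
    [[0, 0, 0], [0, 0, 0.003], 0],
    [[0, 0, 0], [0, 0, 0.001], 0],
    [[0, 0, 0], [0, 0, 0], 0],
    [[0, 0, 0], [0, 0, 0], 0],
  ],
)

```text
time_s: 12.55
tcp_pos: [0.6005, -0.0101, 0.0191]
ee_rot: [[-0.246, -0.969, -0.0], [-0.969, 0.246, -0.0], [0.0, 0.0, -1.0]]
wrist_force: [-2.1, -0.4, 3.0]
gripper_width: 0.009
gripper_force: 1.5
```

Far left is home. Now far right: 132 mm along tool +x.

Request:
move_arm(
  series=[
    [[0, 0, 0], [0, 0, -0.04], 0],
    [[0, 0, 0], [0, 0, -0.04], 0],
    [[0, 0, 0], [0.053, 0, 0], 0],
    [[0, 0, 0], [0.053, 0, 0], 0],
    [[0, 0, 0], [0.053, 0, 0], 0],
    [[0, 0, 0], [0.053, 0, 0], 0],
    [[0, 0, 0], [0.052, 0, 0], 0],
    [[0, 0, 0], [0, 0, 0], 0],
    [[0, 0, 0], [0, 0, 0.03], 0],
    [[0, 0, 0], [0, 0, 0.02], 0],
    [[0, 0, 0], [0, 0, 0.003], 0],
    [[0, 0, 0], [0, 0, 0], 0],
  ],
)

```text
time_s: 13.75
tcp_pos: [0.5681, -0.1376, 0.032]
ee_rot: [[-0.246, -0.969, -0.001], [-0.969, 0.246, -0.0], [0.0, 0.001, -1.0]]
wrist_force: [-0.2, 0.0, 0.6]
gripper_width: 0.006
gripper_force: 0.0
```

Request:
move_arm(
  series=[
    [[0, 0, 0], [0, 0, 0.004], 0],
    [[0, 0, 0], [0, 0, 0.003], 0],
    [[0, 0, 0], [0, 0, 0.003], 0],
    [[0, 0, 0], [0, 0, 0.003], 0],
    [[0, 0, 0], [0, 0, 0.003], 0],
    [[0, 0, 0], [0, 0, 0.003], 0],
    [[0, 0, 0], [0, 0, 0.003], 0],
    [[0, 0, 0], [0, 0, 0], 0],
    [[0, 0, 0], [0, 0, 0], 0],
  ],
)

```text
time_s: 14.65
tcp_pos: [0.5671, -0.1379, 0.0208]
ee_rot: [[-0.247, -0.969, -0.002], [-0.969, 0.247, 0.0], [0.0, 0.002, -1.0]]
wrist_force: [0.0, -0.8, -0.3]
gripper_width: 0.008
gripper_force: 0.0
```

Request:
move_arm(
  series=[
    [[0, 0, 0], [0, 0, 0.003], 0],
    [[0, 0, 0], [0, 0, 0.002], 0],
    [[0, 0, 0], [0, 0, 0], 0],
    [[0, 0, 0], [0, 0, 0], 0],
  ],
)

```text
time_s: 15.05
tcp_pos: [0.5672, -0.138, 0.0194]
ee_rot: [[-0.246, -0.969, -0.002], [-0.969, 0.246, -0.0], [0.001, 0.002, -1.0]]
wrist_force: [-2.3, 0.4, 6.8]
gripper_width: 0.006
gripper_force: 3.1
```

Far right is home. Now near right: 92 mm along tool +y.

Request:
move_arm(
  series=[
    [[0, 0, 0], [0, 0, -0.04], 0],
    [[0, 0, 0], [0, 0, -0.04], 0],
    [[0, 0, 0], [0, 0.046, 0], 0],
    [[0, 0, 0], [0, 0.046, 0], 0],
    [[0, 0, 0], [0, 0.046, 0], 0],
    [[0, 0, 0], [0, 0.046, 0], 0],
    [[0, 0, 0], [0, 0, 0], 0],
    [[0, 0, 0], [0, 0, 0.03], 0],
    [[0, 0, 0], [0, 0, 0.02], 0],
    [[0, 0, 0], [0, 0, 0.003], 0],
    [[0, 0, 0], [0, 0, 0], 0],
  ],
)

```text
time_s: 16.15
tcp_pos: [0.479, -0.1155, 0.0318]
ee_rot: [[-0.246, -0.969, -0.001], [-0.969, 0.246, -0.0], [0.001, 0.001, -1.0]]
wrist_force: [0.1, -0.8, 0.4]
gripper_width: 0.011
gripper_force: 0.0
```

Request:
move_arm(
  series=[
    [[0, 0, 0], [0, 0, 0.004], 0],
    [[0, 0, 0], [0, 0, 0.003], 0],
    [[0, 0, 0], [0, 0, 0.003], 0],
    [[0, 0, 0], [0, 0, 0.003], 0],
    [[0, 0, 0], [0, 0, 0.003], 0],
    [[0, 0, 0], [0, 0, 0.003], 0],
    [[0, 0, 0], [0, 0, 0.003], 0],
    [[0, 0, 0], [0, 0, 0], 0],
    [[0, 0, 0], [0, 0, 0], 0],
  ],
)

```text
time_s: 17.05
tcp_pos: [0.4793, -0.1154, 0.0213]
ee_rot: [[-0.246, -0.969, 0.0], [-0.969, 0.246, -0.0], [-0.0, -0.0, -1.0]]
wrist_force: [-0.1, 0.5, -0.1]
gripper_width: 0.0
gripper_force: 0.0
```

Request:
move_arm(
  series=[
    [[0, 0, 0], [0, 0, 0.003], 0],
    [[0, 0, 0], [0, 0, 0.002], 0],
    [[0, 0, 0], [0, 0, 0], 0],
    [[0, 0, 0], [0, 0, 0], 0],
  ],
)

```text
time_s: 17.45
tcp_pos: [0.4791, -0.1153, 0.0189]
ee_rot: [[-0.246, -0.969, 0.0], [-0.969, 0.246, 0.0], [-0.0, 0.0, -1.0]]
wrist_force: [0.7, -0.9, -0.0]
gripper_width: 0.003
gripper_force: 0.0
```

Request:
move_arm(
  series=[
    [[0, 0, 0], [0, 0, 0.002], 0],
    [[0, 0, 0], [0, 0, 0.001], 0],
    [[0, 0, 0], [0, 0, 0], 0],
    [[0, 0, 0], [0, 0, 0], 0],
  ],
)

```text
time_s: 17.85
tcp_pos: [0.4791, -0.1154, 0.0188]
ee_rot: [[-0.246, -0.969, 0.0], [-0.969, 0.246, -0.0], [0.0, -0.0, -1.0]]
wrist_force: [-3.4, 1.2, 9.2]
gripper_width: 0.005
gripper_force: 5.2
```

Request:
move_arm(
  series=[
    [[0, 0, 0], [0, 0, -0.08], 0],
    [[0, 0, 0], [0, 0, -0.08], 0],
    [[0, 0, 0], [0, 0.05, -0.08], 0],
    [[0, 0, 0], [0, 0.06, -0.06], 0],
    [[0, 0, 0], [0, 0, 0], 0],
    [[0, 0, 0], [0, 0, 0], 0],
  ],
)

```text
time_s: 18.45
tcp_pos: [0.4258, -0.1016, 0.1682]
ee_rot: [[-0.246, -0.969, 0.003], [-0.969, 0.246, 0.001], [-0.001, -0.002, -1.0]]
wrist_force: [-0.0, 0.4, -0.5]
gripper_width: 0.004
gripper_force: 0.0
```

Run:
```python
from h import *
s=r.sense();print(s["wrist_force"],s["tcp_pos"],s["time_s"]);ims=[]
for n,u in(("scene",(310,235)),("top",(335,245))):
    c=r.capture(n);im=c["img"]
    ims.append(cv2.resize(im[u[1]-60:u[1]+60,u[0]-60:u[0]+60],(400,400),interpolation=cv2.INTER_CUBIC))
    for t in N:
        for q in r.pinpoint(t,n)[:1]: print(n,t,round(q["score"],2),onz(c,q["centre"],.049).round(4))
cv2.imwrite("pics/k.png",np.clip(np.hstack(ims)[:,:,::-1]*1.4,0,255).astype(np.uint8))
```

```text
[-0.01003512  0.35643701 -0.50176736] [ 0.42577133 -0.10160764  0.16821871] 18.45
scene corner_near_left 0.93 [0.5029 0.0145 0.049 ]
scene corner_near_right 0.69 [ 0.4776 -0.1127  0.049 ]
scene corner_far_left 0.94 [ 0.5948 -0.006   0.049 ]
scene corner_far_right 0.97 [ 0.5638 -0.1357  0.049 ]
top corner_near_left 0.57 [0.5169 0.0147 0.049 ]
top corner_far_left 0.62 [ 0.6063 -0.0067  0.049 ]
top corner_far_right 0.53 [ 0.5666 -0.134   0.049 ]
```

View pics/k.png

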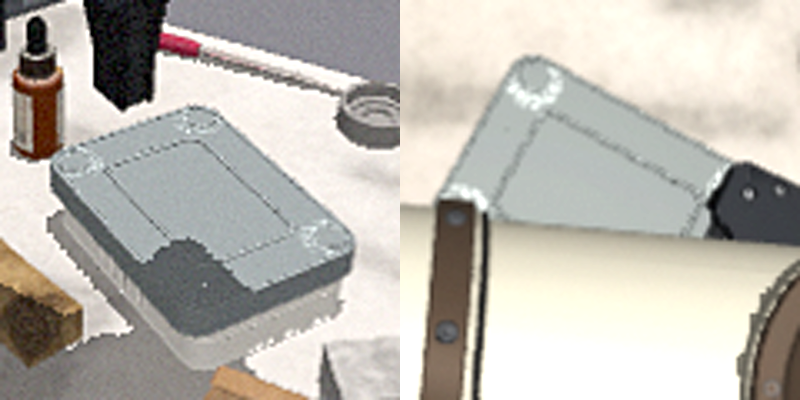

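All four corners bore on the rim at about the same height (TCP z 0.019). The last view shows the lid flat all round and the bottle and brick in place, with the steel block only just in frame. The pad positions in the scene camera fit a home height of 49 mm. Handing in.

```bash
python3 -c "
from station import r
print(r.finish_job())"
```

```text
the job is handed in; nothing more can be done
None
```

I pressed all four corners of the lid home one at a time (near left, far left, far right, near right) and handed the job in at about 18.5 s; the hand-in returned no verdict.

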